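# Close the plant-tag case and tuck its cover under the lip

## Robot

A 7-joint arm with a two-finger parallel gripper is mounted at the origin on the work surface. World frame = base frame: x ahead of the robot, y to its left, z up, the work surface at z = 0. Lengths are in m, angles in rad, forces in N, time in s.
With the tool pointing down it reaches from about 0.4 to 0.85 m from the base axis. Payload 10.4 kg.
Tool frame: the origin (TCP) lies between the finger pads; the fingertips stand 22 mm ahead of it and the grasp point (between the pads) lies 3 mm ahead of it (r.nose_length is the distance from the TCP to the fingertips, in m); z points along the fingers, y is the line along which they close (so a half turn about z gives the same grasp; the last joint's range is limited). The gripper opens to 87 mm and grips with 3 to 60 N. Pads are 19 mm wide; open, the fingers measure 117 mm over their backs; the gripper's body (75 mm by 190 mm) begins 51 mm behind the grasp point.
Start: joints at [1.161, 0.332, -0.065, 1.46, 0.022, 1.35, -0.088], TCP at [0.236, -0.579, 0.245] pointing down, gripper open.
Joint ranges: [-2.6, 2.6], [-0.5, 2.12], [-1.47, 1.34], [0.16, 2.42], [-1.27, 4.41], [0.06, 2.06], [-2.6, 2.6]. Speed limits (rad/s): [2.22, 2.22, 2.79, 2.79, 3.14, 3.14, 3.14].

## Interface

Orientations are given as a unit quaternion [x, y, z, w].
In Python, from bench import readout, cams, r gives the robot as it stands. The module is installed in compiled form; this text tells all that it offers.
- The arm moves only by the tool step_arm, never from a script. Its argument "deltas" is a list that holds one entry, the list of rows, each a list of 7 numbers: the turn, a rotation vector about the tool's x, y, z in rad, then the shift along the tool's x, y, z in m, then the opening in per cent of the stroke, from 0 (shut) to 100 (fully open). A call has 1 to 20 rows; each row is the pose to reach, as a shift and turn from the pose commanded when the call began, along the tool's axes at that moment; what a row does not reach only later rows make up. A row lasts 1/8 s, in which the tool goes at most 62.5 mm and 10.7 degrees, less where a joint would pass 70% of its speed; a pose out of reach is approached as far as the arm can. A call with a gripper value outside its range is refused whole. The fingers move at their own pace and stop on an object; "squeeze" is the grip in N (left out, the last holds). Time passes only in rows, so rows that repeat a pose let the fingers close. It gives the time, the measured TCP pose, the force, the opening and the grip force at its end, in the units of the state.
- readout.read_state(): the state, without advancing time (a new reading comes with each control period).
- cams.camera(name): name is "scene" or "top" or "wrist"; returns a dict with "img" (420x560x3 uint8, red, green, blue), "fx", "fy", "cx", "cy" (pixels), "origin" and "rotation" of the camera in the world; the wrist camera has in their place "T_tool_cam" (4x4, takes a point from camera to tool coordinates, whose origin is the TCP and whose axes are the flange's). Camera axes: x right, y up, looking along -z (the intrinsics and any distortion apply to the point x, -y, -z); pixel columns grow to the right and rows downward; lengths in m; the calibration is good to about 2 mm. A picture is of the moment at which its call begins: read the wrist's pose just before it. There is no depth.
- r.close_job(): hands the job in; it is judged then, once.
The state is a dict: "time": time; "joint_positions": joint angles; "joint_vel": joint speeds; "joint_torque": joint torques, N m; "ee_pos": TCP position; "eef_rot": TCP orientation; "ft_force": force on the tool from outside, world axes, zero at the start; "torque": the same for the moment, N m; "width": finger opening in m; "grip_force": force on a finger pad.
Only numpy, scipy, OpenCV 4.12 (cv2) and the standard library are available. Lean on these libraries where they do the work, as an engineer would, in place of code of your own. Each camera call takes 0.05 s, during which the arm holds its last target. There are 200 camera calls.

## Task

Close the white plant-tag case on the potting bench: with your fingertips, fold its sprung green cover over until it lies flat, and while holding it down push it forward by its white ridge so that its edge slides well under the yellow lip and the cover stays shut by itself. Only push: do not shift, lift or tip the case, leave the pots, jar and tools around it where they stand, and finish with the hand clear.

Things in the scene. Friction and masses are not known exactly. Their poses are not given: they have to be found in the camera images.
- case: white case, 170 (x) x 120 (y) mm and 60 mm high, loose on the bench, about 1.8 kg. Origin: centre of its underside. Its x axis points from the hinge end, which is nearer the robot, to the lip end; z up. The cover's hinge axis is parallel to y at x = -66 mm (plus the value of joint hinge_bar), z = 62 mm. The yellow lip spans the case's full width from x = 52 to x = 85 mm; its underside is at z = 67 mm, its top at 71 mm.
- cover (a joint): green cover, 114 mm wide, 4 mm thick, reaching 112 mm from its hinge axis. Value = its angle in rad: 0 lies flat on the case (top face at z = 64 mm in the case frame), 1.57 stands upright, up to 1.95 leaning back towards the hinge end. A weak spring (rest angle 1.6 rad) raises it again when let go, unless its edge is under the lip; pressing it flat takes about 1 N at the ridge.
- hinge_bar (a joint): the slot in which the hinge axis, with the cover on it, slides along the case's x: 0 = back (cover's edge 6 mm short of the lip, so that it folds down clear of it), 0.018 m = forward end stop (edge 12 mm under the lip). It starts within 2 mm of the back; moving it takes about 3 N and it stays where it is left. When the cover lies flat its top face passes 3 mm below the lip.
- ridge (a point): foot of the white push ridge on the cover's outer face (the upper face when closed), at the middle of its hinge side, 71 mm from the hinge axis. The ridge is 64 mm wide (along the hinge), 8 mm thick and stands 12 mm off the face. With the cover upright it stands out towards the hinge end. Between the hinge and the ridge the face is bare, room for fingertips to press down and push against the ridge towards the lip.
- cover_edge (a point): middle of the cover's free edge, 112 mm from the hinge axis, at half its thickness
- lip (a point): middle of the lower front edge of the yellow lip, under which the cover's edge belongs
- pot_black: loose empty black pot, 72 mm across, 72 mm high, beside the case; origin under its centre
- pot_white: loose empty white pot, 68 mm across, 75 mm high, beyond the lip end of the case; origin under its centre
- seed_jar: loose amber seed jar with red cap, 52 mm across, 75 mm high, beside the case; origin under its centre
- pot_terra: loose terracotta pot, 84 mm across, 75 mm high; origin under its centre
- trowel: loose hand trowel lying flat, 310 mm long along its x, 28 mm high; origin under the joint of blade and neck
- brush: loose hand brush, about 200 mm long, lying flat along its x; origin on its underside
- twine_tin: loose red tin, 90 x 60 x 45 mm; origin under its centre

How it is judged:
On the way:
1. the cover is folded down with its edge still short of the lip (value of joint cover below 0.2 rad and value of joint hinge_bar below 0.0075 m).
At the end, for the whole second after the job is handed in: the cover lies shut (within 0.06 rad of flat) and at rest, held by the lip, with its edge at least 6 mm under the lip (hinge bar at least 12 of its 18 mm forward); the case stands flat within 30 mm of where it stood, and so does every loose thing round it (value of joint cover below 0.06 rad and value of joint hinge_bar above 0.012 m and x of cover_edge in the frame of lip above 0.006 m and z of cover_edge in the frame of lip below 0 m and velocity of joint cover between -0.05 and 0.05 rad/s and linear speed of case below 0.01 m/s and angle between case's own z axis and vertical below 0.05 rad and distance of each of case, pot_black, pot_white, seed_jar, pot_terra, trowel, brush, twine_tin from where it was at the start of the episode below 0.03 m); the robot touches nothing.
It fails at once if the case is lifted, tipped or shifted by more than 30 mm (height (world z) of case above 0.012 m or angle between case's own z axis and vertical above 0.12 rad or distance of case from where it was at the start of the episode above 0.03 m).
It fails at once if a pot, the jar, the tin or a tool is lifted, knocked over or moved by more than 30 mm (distance of any of pot_black, pot_white, seed_jar, pot_terra, trowel, brush, twine_tin from where it was at the start of the episode above 0.03 m or angle between any of pot_black, pot_white, seed_jar, pot_terra, trowel, brush, twine_tin's own z axis and vertical above 0.6 rad).
It also fails if it takes over 38 s, if anything falls off the work surface, if the arm or the gripper's body presses on something with over 40 N, if the wrist force passes 120 N, or if a joint passes its speed limit or range.

## Working session

There is one attempt and no reset: what is moved stays moved. The work goes in short steps, Python scripts to look and compute and a tool call to move; the robot and the scene stay as the last step left them, time stands still between calls to the robot, and variables do not carry over. Pictures are saved under pics/ and viewed, at most 10 in all, crops included, and the job is handed in when it is done.

Besides the shell and the picture viewer there is one more tool, called after ">>>" by a JSON object that holds its "op" and its "data". step_arm: Moves the arm, as the interface text tells. Its arguments: {"type":"object","properties":{"deltas":{"type":"array"},"squeeze":{"type":"number"}},"required":["deltas"]}

```bash
mkdir -p pics; python3 - <<'E'
from bench import readout,cams,r
import cv2,numpy as np
s=readout.read_state();print({k:np.round(v,3) for k,v in s.items()})
for n in("scene","top"):
    c=cams.camera(n);cv2.imwrite(f"pics/{n}0.png",c["img"][:,:,::-1]);print(n,{k:np.round(v,4) for k,v in c.items() if k!="img"})
    np.save(f"{n}.npy",c,allow_pickle=True)
print(r.nose_length)
E
```

```text
{'time': np.float64(0.0), 'joint_positions': array([ 1.161,  0.333, -0.065,  1.461,  0.022,  1.35 , -0.088]), 'joint_vel': array([-0.   ,  0.   ,  0.   , -0.   ,  0.001, -0.   ,  0.   ]), 'joint_torque': array([ 0.0000e+00, -6.2324e+01,  2.5000e-02, -3.8990e+01, -6.1000e-02,
        4.0000e-02,  0.0000e+00]), 'ee_pos': array([ 0.236, -0.578,  0.244]), 'eef_rot': array([ 0.981,  0.192, -0.   , -0.001]), 'ft_force': array([-0.375,  0.116, -0.254]), 'torque': array([-0.068, -0.026,  0.014]), 'grip_force': np.float64(0.0), 'width': np.float64(0.087)}
scene {'fx': np.float64(528.313), 'fy': np.float64(528.313), 'cx': np.float64(281.3624), 'cy': np.float64(209.4935), 'origin': array([1.0121, 0.8144, 1.2719]), 'rotation': array([0.0771, 0.3139, 0.9133, 0.2478])}
top {'fx': np.float64(382.3932), 'fy': np.float64(382.3932), 'cx': np.float64(280.0788), 'cy': np.float64(209.0204), 'origin': array([0.3013, 0.0112, 1.2484]), 'rotation': array([ 0.0757, -0.0731, -0.671 ,  0.7339])}
0.022
```

View pics/scene0.png

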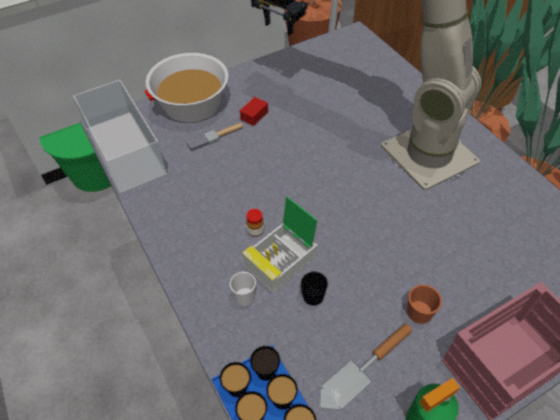

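View pics/top0.png

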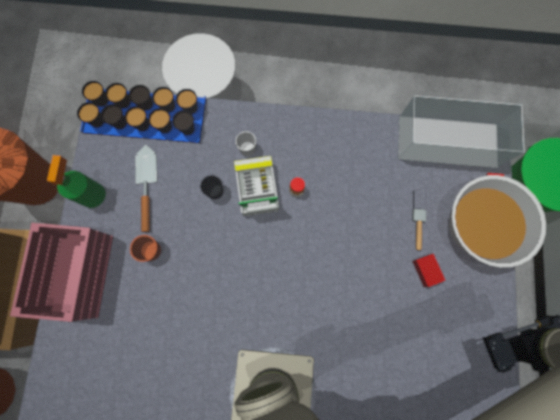

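The scene view shows the case at about (280,250), with its green cover upright, the yellow lip at (262,262), the jar at (255,220), the black pot at (314,288) and the white pot at (243,290). In the top view the lip is at (254,164), the cover at (259,204), the black pot at (212,187), the white pot at (246,142) and the jar at (297,186).

```bash
cat > h.py <<'E'
import numpy as np,cv2
from scipy.spatial.transform import Rotation as R
def rays(c,px):
    px=np.atleast_2d(px).astype(float)
    d=np.c_[(px[:,0]-c["cx"])/c["fx"],-(px[:,1]-c["cy"])/c["fy"],-np.ones(len(px))]
    return d@R.from_quat(c["rotation"]).as_matrix().T
def plane(c,px,z):
    d=rays(c,px);o=np.array(c["origin"]);return o+d*((z-o[2])/d[:,2])[:,None]
def mask(img,lo,hi,roi):
    m=cv2.inRange(cv2.cvtColor(img,cv2.COLOR_RGB2HSV),np.array(lo),np.array(hi))
    k=np.zeros_like(m);x0,y0,x1,y1=roi;k[y0:y1,x0:x1]=m[y0:y1,x0:x1];return k
def rect(m):
    cs=cv2.findContours(m,cv2.RETR_EXTERNAL,cv2.CHAIN_APPROX_NONE)[0]
    return cv2.minAreaRect(max(cs,key=cv2.contourArea)),max(map(cv2.contourArea,cs))
E
python3 - <<'E'
from h import *
np.set_printoptions(precision=4,suppress=True)
C={n:np.load(n+".npy",allow_pickle=True).item() for n in("top","scene")}
roi={"top":(225,145,285,220),"scene":(235,190,325,290)}
for n,c in C.items():
    for nm,lo,hi,z in(("yellow",(22,120,90),(34,255,255),.071),("green",(45,100,40),(85,255,255),.064)):
        m=mask(c["img"],lo,hi,roi[n]);b,a=rect(m);q=cv2.boxPoints(b)
        print(n,nm,a,q.tolist());P=plane(c,q,z);print(P,P.mean(0),"sides",np.linalg.norm(np.diff(P,axis=0),axis=1))
c=C["top"]
print(plane(c,[[212,187],[246,142],[297,186]],.073))
for n,c in C.items():
    x0,y0,x1,y1=(195,120,315,225) if n=="top" else (220,190,340,310)
    cv2.imwrite(f"pics/{n}crop.png",cv2.resize(c["img"][y0:y1,x0:x1,::-1],None,fx=5,fy=5,interpolation=cv2.INTER_CUBIC)[:600])
E
```

```text
top yellow 160.5 [[234.46820068359375, 165.54336547851562], [270.838134765625, 159.947998046875], [271.71673583984375, 165.65896606445312], [235.3468017578125, 171.25433349609375]]
[[0.6824 0.186  0.071 ]
 [0.712  0.071  0.071 ]
 [0.693  0.0664 0.071 ]
 [0.6636 0.181  0.071 ]] [0.6877 0.1261 0.071 ] sides [0.1188 0.0196 0.1184]
top green 13.0 [[239.729736328125, 202.3783721923828], [254.97299194335938, 199.8378448486328], [255.54055786132812, 203.2432403564453], [240.29730224609375, 205.7837677001953]]
[[0.5643 0.1565 0.064 ]
 [0.5769 0.1091 0.064 ]
 [0.566  0.1062 0.064 ]
 [0.5535 0.1535 0.064 ]] [0.5652 0.1313 0.064 ] sides [0.049  0.0113 0.0489]
scene yellow 352.5 [[243.5, 252.5], [256.0, 240.0], [284.5, 268.5], [272.0, 281.0]]
[[0.724  0.077  0.071 ]
 [0.6754 0.0582 0.071 ]
 [0.6539 0.177  0.071 ]
 [0.701  0.1931 0.071 ]] [0.6886 0.1263 0.071 ] sides [0.0521 0.1207 0.0498]
scene green 891.0 [[270.4059143066406, 216.05941772460938], [287.0693054199219, 195.69308471679688], [325.5693054199219, 227.19308471679688], [308.9059143066406, 247.55941772460938]]
[[ 0.5985  0.0018  0.064 ]
 [ 0.5193 -0.0386  0.064 ]
 [ 0.4842  0.1153  0.064 ]
 [ 0.5607  0.1497  0.064 ]] [0.5407 0.057  0.064 ] sides [0.0889 0.1579 0.0839]
[[ 0.6043  0.2487  0.073 ]
 [ 0.7653  0.1574  0.073 ]
 [ 0.632  -0.0203  0.073 ]]
```

View pics/topcrop.png

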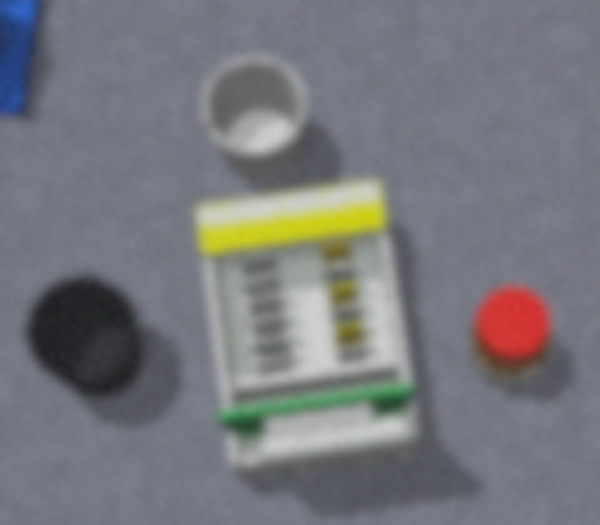

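The top crop shows the lip's front corners at full-image pixels of about (235.6,171) and (272.6,165.6), and the upright cover as a green edge near row 200. The case yaw is about 12–14°. I'll move above and behind the case and refine with the wrist camera.

>>> {"op": "step_arm", "data": {"deltas": [[[0,0,0.01,0.03,-0.03,-0.03,0],[0,0,0.02,0.06,-0.065,-0.06,0],[0,0,0.03,0.1,-0.105,-0.09,0],[0,0,0.04,0.14,-0.147,-0.09,0],[0,0,0.05,0.18,-0.19,-0.09,0],[0,0,0.06,0.22,-0.23,-0.09,0],[0,0,0.07,0.26,-0.273,-0.09,0],[0,0,0.08,0.3,-0.315,-0.09,0],[0,0,0.1,0.34,-0.357,-0.09,0],[0,0,0.11,0.38,-0.4,-0.09,0],[0,0,0.12,0.42,-0.44,-0.09,0],[0,0,0.14,0.45,-0.475,-0.09,0],[0,0,0.15,0.475,-0.5,-0.09,0],[0,0,0.15,0.489,-0.514,-0.09,0],[0,0,0.15,0.489,-0.514,-0.09,0],[0,0,0.15,0.489,-0.514,-0.09,0]]]}}

```text
time: 2.1
ee_pos: [0.4946, 0.0807, 0.3343]
eef_rot: [0.993, 0.118, -0.0, 0.0]
ft_force: [0.1, -0.1, 1.2]
width: 0.0004
grip_force: 0.0
```

```bash
python3 - <<'E'
from bench import readout,cams
from h import *
s=readout.read_state();c=cams.camera("wrist");c["s"]=s;np.save("w1.npy",c,allow_pickle=True)
cv2.imwrite("pics/w1.png",c["img"][:,:,::-1])
print(s["time"],s["ee_pos"],s["eef_rot"],s["width"],s["ft_force"],np.abs(s["joint_vel"]).max());print(np.round(c["T_tool_cam"],4),c["fx"],c["cx"],c["cy"],[k for k in c])
E
```

```text
2.1 [0.49455517 0.08067422 0.33431358] [ 9.93049165e-01  1.17699737e-01 -2.99843079e-04  1.93523054e-04] 0.0004451556950838641 [ 0.14430945 -0.11955837  1.19756733] 0.009707788616002726
[[-6.000e-04  9.705e-01  2.411e-01  6.590e-02]
 [ 1.000e+00  6.000e-04 -1.000e-04  7.000e-04]
 [-2.000e-04  2.411e-01 -9.705e-01 -1.387e-01]
 [ 0.000e+00  0.000e+00  0.000e+00  1.000e+00]] 306.5433621628004 277.96818200734265 208.4901154263992 ['img', 'fx', 'fy', 'cx', 'cy', 'T_tool_cam', 's']
```

View pics/w1.png

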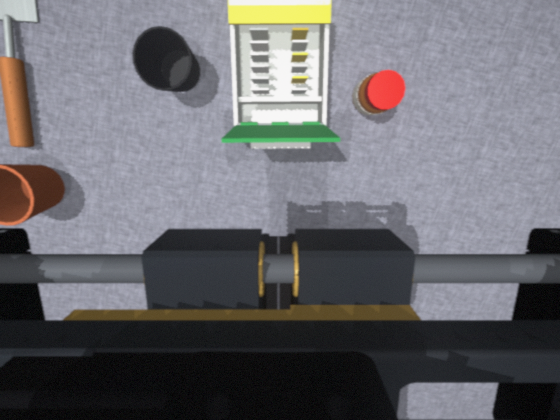

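The wrist view shows the lip's front edge at row ~23 (columns 229–331), the green cover as a trapezoid from (222,141) to (339,141) with the ridge just below at row ~146, the black pot at (166,60) and the jar at (382,90). The axes are well aligned with the case.

```bash
cat >> h.py <<'E'
def wcam(c):
    s=c["s"];T=np.eye(4);T[:3,:3]=R.from_quat(s["eef_rot"]).as_matrix();T[:3,3]=s["ee_pos"]
    W=T@c["T_tool_cam"];return dict(fx=c["fx"],fy=c["fy"],cx=c["cx"],cy=c["cy"],origin=W[:3,3],rotation=R.from_matrix(W[:3,:3]).as_quat())
E
python3 - <<'E'
from h import *
np.set_printoptions(precision=4,suppress=True)
c=np.load("w1.npy",allow_pickle=True).item();w=wcam(c);img=c["img"]
print("cam",w["origin"])
m=mask(img,(22,120,90),(34,255,255),(215,0,345,40));cols=np.arange(232,329)
bot=np.array([[x,np.where(m[:,x])[0].max()+.5] for x in cols if m[:,x].any()])
k=np.polyfit(bot[:,0],bot[:,1],1);print("lip front fit",k)
row=int(np.median(bot[:,1]))-6;xs=np.where(m[row])[0];print("lip cols",xs.min(),xs.max())
e=np.array([[x,np.polyval(k,x)] for x in(xs.min()-.5,xs.max()+.5)])
for z in(.067,.071):
    P=plane(w,e,z);d=P[0]-P[1];print("lip z",z,P,"len",np.linalg.norm(d),"yaw",np.degrees(np.arctan2(-d[0],d[1])))
P=plane(w,e,.071);d=(P[0]-P[1])[:2];y=d/np.linalg.norm(d);x=np.array([y[1],-y[0]]);o=P.mean(0)[:2]-.052*x
yaw=np.arctan2(x[1],x[0]);print("case origin",o,"yaw",yaw)
g=mask(img,(45,90,30),(85,255,255),(210,110,350,160))
ct=max(cv2.findContours(g,cv2.RETR_EXTERNAL,cv2.CHAIN_APPROX_NONE)[0],key=cv2.contourArea)
q=cv2.approxPolyDP(ct,4,True)[:,0];print("green poly",q.tolist())
for z in(.062,.174):
    P=plane(w,q,z)[:,:2]-o;print(z,np.c_[P@x,P@y])
s=c["s"];t=R.from_quat(s["eef_rot"]).as_matrix();dl=s["ee_pos"][:2]-o
print("tcp in case",dl@x,dl@y,"tool yaw",np.arctan2(t[1,0],t[0,0]))
E
```

```text
cam [0.5589 0.0955 0.473 ]
lip front fit [ 0.0198 18.877 ]
lip cols 229 329
lip z 0.067 [[0.667  0.1815 0.067 ]
 [0.6929 0.0644 0.067 ]] len 0.11993797617722811 yaw 12.479634467379972
lip z 0.071 [[0.6659 0.1807 0.071 ]
 [0.6916 0.0647 0.071 ]] len 0.11875633682456851 yaw 12.479634467379977
case origin [0.628  0.1115] yaw 0.2178107109011495
green poly [[222, 138], [339, 141], [319, 122], [241, 122]]
0.062 [[-0.0796  0.0721]
 [-0.0808 -0.081 ]
 [-0.0573 -0.0536]
 [-0.0591  0.047 ]]
0.174 [[-0.0773  0.0523]
 [-0.0781 -0.0591]
 [-0.061  -0.0392]
 [-0.0623  0.034 ]]
tcp in case -0.13693335354355687 -0.0012329329801701178 tool yaw 0.23594631149489464
```

>>> {"op": "step_arm", "data": {"deltas": [[[0,0,0.018,0,0,0.05,0],[0,0,0.018,0,0,0.1,0],[0,0,0.018,0,0,0.145,0],[0,0,0.018,0,0,0.175,0],[0,0,0.018,0,0,0.19,0],[0,0,0.018,0,0,0.19,0]]]}}

```text
time: 2.9
ee_pos: [0.4946, 0.081, 0.1444]
eef_rot: [0.994, 0.109, -0.0, 0.0]
ft_force: [-0.0, -0.4, 0.5]
width: 0.0006
grip_force: 0.0
```

>>> {"op": "step_arm", "data": {"deltas": [[[0,0,0,0.02,0,0,0],[0,0,0,0.035,0,0.001,0],[0,0,0,0.045,0,0.002,0],[0,0,0,0.053,0,0.004,0],[0,0,0,0.06,0,0.006,0],[0,0,0,0.067,0,0.008,0],[0,0,0,0.076,0,0.01,0],[0,0,0,0.086,0,0.012,0],[0,0,0,0.086,0,0.012,0]]]}}

```text
time: 4.03
ee_pos: [0.5792, 0.1006, 0.1322]
eef_rot: [0.994, 0.109, -0.0, -0.0]
ft_force: [0.4, 0.2, -0.0]
width: 0.0001
grip_force: 0.0
```

```bash
python3 - <<'E'
from bench import readout,cams
from h import *
s=readout.read_state();c=cams.camera("wrist");c["s"]=s;np.save("w2.npy",c,allow_pickle=True)
cv2.imwrite("pics/w2.png",c["img"][:,:,::-1])
o=np.array([.628,.1115]);a=.2178;d=s["ee_pos"][:2]-o;x=np.array([np.cos(a),np.sin(a)]);y=np.array([-x[1],x[0]])
print(s["time"],s["ee_pos"],d@x,d@y,s["ft_force"])
E
```

```text
4.025 [0.57922379 0.10057453 0.13220118] -0.04998467769280253 -0.00012768976451969956 [ 0.42618284  0.20733605 -0.04428741]
```

View pics/w2.png

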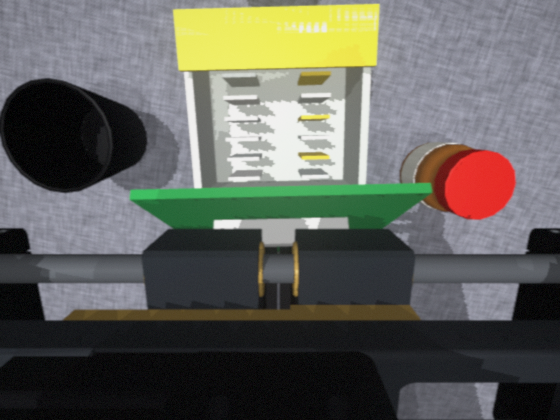

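The cover is folding: its free edge is at row 190, leaning forward, and the ridge is held by the finger. I'll carry on down the arc.

>>> {"op": "step_arm", "data": {"deltas": [[[0,0,0,0.009,0,0.001,0],[0,0,0,0.017,0,0.003,0],[0,0,0,0.024,0,0.008,0],[0,0,0,0.03,0,0.014,0],[0,0,0,0.032,0,0.02,0],[0,0,0,0.034,0,0.026,0],[0,0,0,0.035,0,0.031,0],[0,0,0,0.036,0,0.036,0],[0,0,0,0.037,0,0.041,0],[0,0,0,0.037,0,0.044,0],[0,0,0,0.037,0,0.046,0],[0,0,0,0.037,0,0.046,0]]]}}

```text
time: 5.58
ee_pos: [0.6149, 0.1083, 0.0866]
eef_rot: [0.994, 0.109, 0.0, 0.0]
ft_force: [0.4, 0.5, 0.6]
width: 0.0002
grip_force: 0.6
```

```bash
cat > look.py <<'E'
import sys
from bench import readout,cams
from h import *
n=sys.argv[1]
s=readout.read_state();c=cams.camera("wrist");c["s"]=s;np.save(n+".npy",c,allow_pickle=True)
cv2.imwrite(f"pics/{n}.png",c["img"][:,:,::-1])
o=np.array([.628,.1115]);a=.2178;d=s["ee_pos"][:2]-o;x=np.array([np.cos(a),np.sin(a)]);y=np.array([-x[1],x[0]])
print(s["time"],s["ee_pos"],d@x,d@y,s["ft_force"])
E
python3 look.py w3
```

```text
5.575 [0.61488002 0.10831549 0.08656411] -0.01349813789420527 -0.0002742860424181492 [0.4171364  0.49552113 0.59879175]
```

View pics/w3.png

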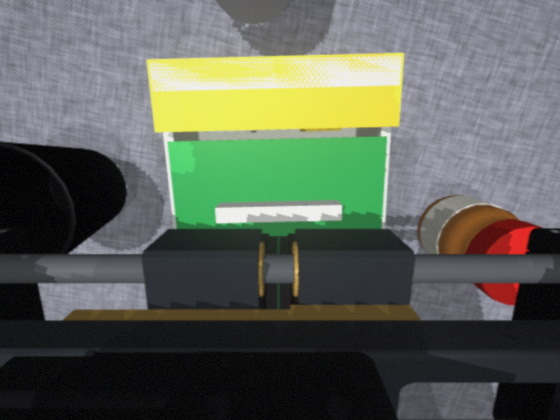

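The cover now lies nearly flat, with its edge at row ~138 still short of the lip at row ~130 and the ridge at row 213. I'll press down a little and then look at the force.

>>> {"op": "step_arm", "data": {"deltas": [[[0,0,0,0,0,0.001,0],[0,0,0,0,0,0.002,0],[0,0,0,0,0,0.002,0]]]}}

```text
time: 6.0
ee_pos: [0.6152, 0.1084, 0.0858]
eef_rot: [0.994, 0.109, 0.001, 0.0]
ft_force: [-2.0, -2.0, 11.0]
width: 0.0002
grip_force: 5.7
```

>>> {"op": "step_arm", "data": {"deltas": [[[0,0,0,0.003,0,0,0],[0,0,0,0.006,0,0,0],[0,0,0,0.008,0,0,0],[0,0,0,0.01,0,0,0],[0,0,0,0.01,0,0,0]]]}}

```text
time: 6.62
ee_pos: [0.625, 0.1108, 0.0858]
eef_rot: [0.994, 0.109, 0.001, 0.0]
ft_force: [-2.2, -1.1, 11.1]
width: 0.0004
grip_force: 5.5
```

>>> {"op": "step_arm", "data": {"deltas": [[[0,0,0,0.003,0,-0.0005,0],[0,0,0,0.006,0,-0.0005,0],[0,0,0,0.009,0,-0.0005,0],[0,0,0,0.012,0,-0.0005,0],[0,0,0,0.012,0,-0.0005,0]]]}}

```text
time: 7.25
ee_pos: [0.6354, 0.1131, 0.0856]
eef_rot: [0.994, 0.109, -0.001, 0.0]
ft_force: [-7.3, -1.1, 11.3]
width: 0.0003
grip_force: 5.8
```

```bash
python3 look.py w4
```

```text
7.25 [0.63539745 0.11309893 0.08564777] 0.007568185252985219 -3.730297610423836e-05 [-7.29797153 -1.06180179 11.31174407]
```

View pics/w4.png

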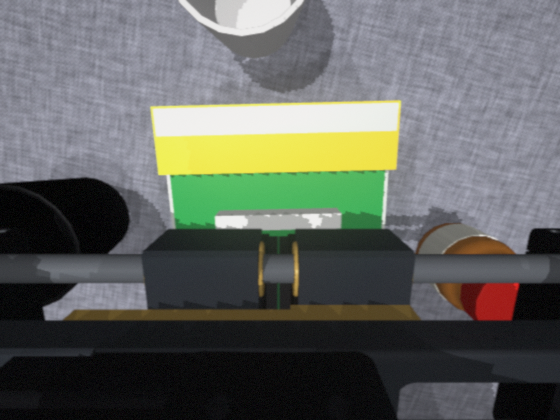

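The cover's edge has reached the lip: the gap at row ~175 is gone. The finger is now pushing the ridge (-7 N), so I'll go on to the end stop in small steps.

>>> {"op": "step_arm", "data": {"deltas": [[[0,0,0,0.0015,0,0,0],[0,0,0,0.003,0,0,0],[0,0,0,0.0045,0,0,0],[0,0,0,0.0055,0,0,0],[0,0,0,0.0055,0,0,0]]]}}

```text
time: 7.92
ee_pos: [0.6406, 0.1142, 0.0856]
eef_rot: [0.994, 0.109, -0.001, 0.0]
ft_force: [-7.3, -1.5, 11.4]
width: 0.0
grip_force: 5.5
```

```bash
python3 look.py w5; python3 - <<'E'
from h import *
np.set_printoptions(precision=4,suppress=True)
o=np.array([.628,.1115]);a=.2178;x=np.array([np.cos(a),np.sin(a)]);y=np.array([-x[1],x[0]])
for n in("w3","w4","w5"):
    c=np.load(n+".npy",allow_pickle=True).item();w=wcam(c);im=c["img"]
    g=cv2.cvtColor(im,cv2.COLOR_RGB2HSV)
    m=mask(im,(22,120,90),(34,255,255),(145,40,410,220))
    fr=[]
    for u in(200,360):
        v=np.where(m[:,u])[0].max()+.5;fr.append((u,v))
    P=plane(w,fr,.071)[:,:2]-o
    # ridge: white pixels within green, front(far) edge, top z .076
    mg=mask(im,(45,90,30),(85,255,255),(215,140,340,232))
    rows=[np.where(mg[:,u])[0] for u in(240,278,310)]
    far=[]
    for u in(240,278,310):
        col=mg[:,u]>0; g0=np.where(col)[0].min(); e=g0
        while e<231 and col[e]:e+=1
        far.append((u,e-.5))
    Q=plane(w,far,.076)[:,:2]-o
    print(n,"lip x",P@x,"ridge far top edge x",Q@x)
E
```

```text
7.925 [0.64062534 0.11416152 0.08556451] 0.012902173695518809 -0.0001294637527315466 [-7.28368789 -1.45529116 11.44929747]
w3 lip x [0.0533 0.0548] ridge far top edge x [0.019  0.0195 0.0195]
w4 lip x [0.0535 0.055 ] ridge far top edge x [0.0361 0.0367 0.0372]
w5 lip x [0.0532 0.0553] ridge far top edge x [0.0363 0.0373 0.0374]
```

View pics/w5.png

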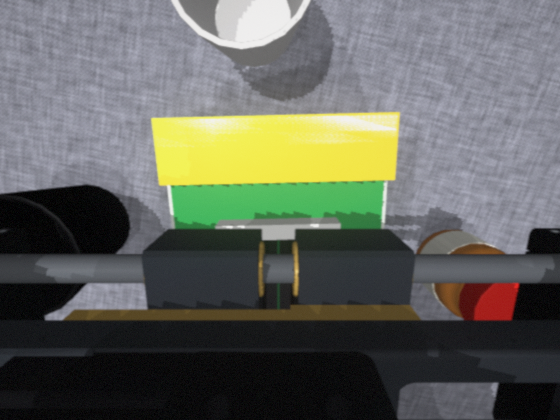

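The lip (rows 175→184) and ridge (211→220) shifted together in the last view. So the cover is already at its forward stop (about 17.5 mm of travel), the case hasn't moved, and the finger is only sliding on the cover. I'll lift straight off.

>>> {"op": "step_arm", "data": {"deltas": [[[0,0,0,0,0,-0.003,0],[0,0,0,0,0,-0.01,0],[0,0,0,0,0,-0.03,0],[0,0,0,0,0,-0.07,0],[0,0,0,-0.03,0,-0.12,0],[0,0,0,-0.07,0,-0.16,0],[0,0,0,-0.11,0,-0.2,0],[0,0,0,-0.12,0,-0.2,0],[0,0,0,-0.12,0,-0.2,0]]]}}

```text
time: 9.1
ee_pos: [0.5244, 0.088, 0.2858]
eef_rot: [0.994, 0.109, 0.001, 0.001]
ft_force: [0.0, -0.2, 0.3]
width: 0.0002
grip_force: 0.0
```

```bash
python3 look.py w6; python3 - <<'E'
import cv2
im=cv2.imread("pics/w6.png");cv2.imwrite("pics/w6c.png",cv2.resize(im[0:220,120:420],None,fx=2.6,fy=2.6))
E
```

```text
9.1 [0.52444082 0.08803104 0.28580967] -0.10618383527734238 -0.000537221913337188 [ 0.03561189 -0.20659227  0.33381841]
```

View pics/w6c.png

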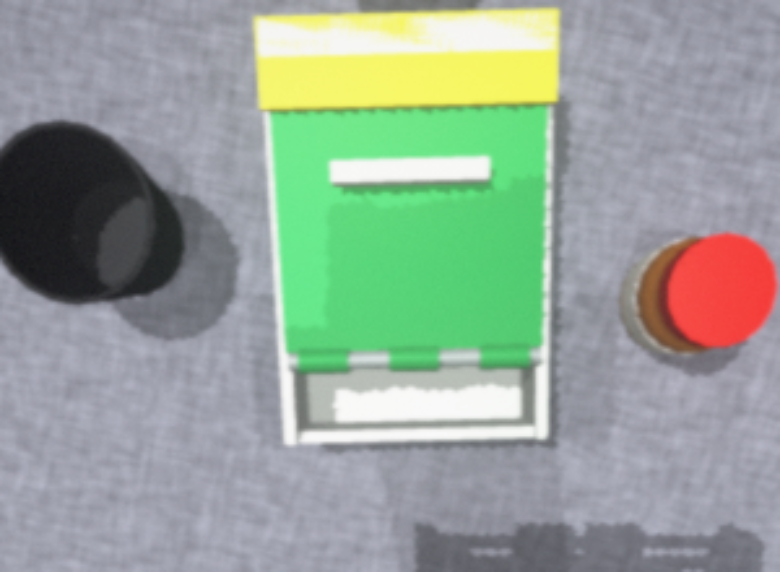

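The cover is shut: its edge is under the lip, the ridge is at crop row 170, and the hinge axis (row 360) sits about 33–35 mm from the case's rear edge, which is the forward stop. The case and the things around it are undisturbed and the hand is clear, so I'm handing in.

```bash
python3 -c "
from bench import r
print(r.close_job())"
```

```text
the job is handed in; nothing more can be done
None
```

I folded the cover flat, slid it forward to its stop under the yellow lip, and handed the job in at about 9 s. The last picture showed it shut, with the hand clear and the case, black pot and jar not visibly moved. The hand-in gave no verdict.

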